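# Set a scored panel over the snapping edge

### The arm

A 6-joint arm with a two-finger parallel gripper is mounted at the origin on the work surface. World frame = base frame: x ahead of the robot, y to its left, z up, the work surface at z = 0. Lengths are in m, angles in rad, forces in N, time in s.
With the tool pointing down it reaches from about 0.4 to 0.925 m from the base axis. Payload 12.5 kg.
Tool frame: the origin (TCP) lies midway between the tips of the shut fingers; the grasp point (between the pads) lies 19 mm behind it; z points along the fingers, y is the direction in which the jaws open and shut (so a half turn about z gives the same grasp; the last joint's range is limited). The gripper opens to 95 mm and grips with 3 to 60 N. Pads are 20 mm wide; open, the fingers measure 119 mm over their backs; the gripper's body (75 mm by 180 mm) begins 59 mm behind the grasp point.
Start: joints at [-1.228, 0.491, 1.559, -0, 1.092, -0.106], TCP at [0.271, -0.563, 0.215] pointing down, gripper open.
Joint ranges: [-3.1, 3.1], [-0.84, 2.19], [0.05, 2.79], [-1.13, 4.28], [0.06, 2.93], [-2.69, 2.69]. Speed limits (rad/s): [2.22, 2.22, 2.79, 3.14, 3.14, 3.14].

### API

Orientations are given as a unit quaternion [w, x, y, z].
In Python, from cell import ctrl gives the robot as it stands.
- The arm moves only by the tool drive_tool, never from a script. Its argument "deltas" is a list of rows, each a list of 7 numbers: the shift along the tool's x, y, z in mm, then the turn, a rotation vector about the tool's x, y, z in degrees, then the opening, from -1 (shut) to 1 (fully open). In form: [[dx, dy, dz, wx, wy, wz, grip], ...]. A call has 1 to 5 rows; each row is the pose to reach, as a shift and turn from the pose commanded when the call began, along the tool's axes at that moment; what a row does not reach only later rows make up. A row lasts 1/8 s, in which the tool goes at most 62.5 mm and 10.7 degrees, less where a joint would pass 70% of its speed; a pose out of reach is approached as far as the arm can. A call with a gripper value outside its range is refused whole. The fingers move at their own pace and stop on an object; "newtons" is the grip in N (left out, the last holds). Time passes only in rows, so rows that repeat a pose let the fingers close. It gives the time, the measured TCP pose, the force and the opening at its end, in the units of the state.
- ctrl.observe(): the state, without advancing time (a new reading comes with each control period).
- ctrl.get_image(name): name is "scene" or "side" or "wrist"; returns the picture (384x512x3 uint8, red, green, blue); there is no depth.
- ctrl.camera_params(name): a dict with "camera_matrix" (3x3 intrinsics, pixels), "eye" and "rotation" of the camera in the world. Camera axes: x right, y down, z forward; pixel columns grow to the right and rows downward; lengths in m; the calibration is good to about 2 mm. A picture is of the moment at which its call begins: read the wrist's pose just before it. camera_params takes no time and is no camera call; for the wrist camera it gives the pose at the moment of the call.
- ctrl.job_done(): hands the job in, once; it reports no verdict.
The state is a dict: "clock": time; "joint_pos": joint angles; "joint_velocities": joint speeds; "effort": joint torques, N m; "ee_pos": TCP position; "tcp_rot": TCP orientation; "wrist_force": force on the tool from outside, world axes, zero at the start; "moment": the same for the moment, N m; "width": finger opening in m.
Only numpy, scipy, OpenCV 4.12 (cv2) and the standard library are available. Lean on these libraries where they do the work, as an engineer would, in place of code of your own. Each camera call takes 0.05 s, during which the arm holds its last target.

### The job

Get the scored plaster panel ready to be snapped: push it flat along the board, without picking it up or tipping it, until its long side lies against the fence and its short end hangs out over the snap edge with the scored line right above that edge. Leave it lying there and take the hand away. Leave the jar and the other things on the bench where they are.

Things in the scene. Friction and masses are not known exactly. Their poses are not given: they have to be found in the camera images.
- board: wooden snapping board fixed to the bench, 260 mm (its x) by 360 mm (its y), top face 40 mm above the bench; origin at the centre of its underside, z up. A straight aluminium fence, 30 mm wide and 15 mm higher than the board's top, runs along its whole far side: the fence's inner face is the plane x = +100 mm. The snap edge is the end of the board at y = +180 mm, square to the fence; beyond it there is only the bench, 40 mm lower
- panel: flat, thin, pale grey plaster panel lying loose on the board, 140 mm (its x) by 180 mm (its y) by 8 mm thick, 0.15 to 0.26 kg; origin at the centre of its underside, z up. Its y axis points roughly the way the board's y axis does. A dark scored line runs across its whole width on top, parallel to its x axis, at y = +40 mm, so 50 mm from the end that leads toward the snap edge and 130 mm from the other end. Pushed on a side with the fingertips it slides easily (about 1 to 2 N)
- score_line (a point): middle of the scored line, on the panel's top face (panel x = 0, y = +40 mm, z = 8 mm)
- snap_edge (a point): point on the board's top rim at the snap edge (board x = +30 mm, y = +180 mm, z = 40 mm): where the middle of the scored line belongs when the panel lies against the fence
- jar: small glass jar with a steel lid, 38 mm across, 50 mm tall, standing on the board near its snap edge and its side nearest the robot; origin at the centre of its underside; not part of the work, leave it alone
- tape: tape measure, about 60 x 30 x 55 mm, on the bench beyond the fence; origin at the centre of its underside; not part of the work, leave it alone
- screwdriver: screwdriver lying on the bench; not part of the work, leave it alone
- glue: white glue bottle, 56 mm across, 140 mm tall, on the bench; origin at the centre of its underside; not part of the work, leave it alone
- offcut: wooden offcut, 90 x 50 x 35 mm, on the bench; origin at the centre of its underside; not part of the work, leave it alone
- hammer: hammer lying on the bench; not part of the work, leave it alone
- mug: mug, 80 mm across, 90 mm tall, on the bench; origin at the centre of its underside; not part of the work, leave it alone
Not all that is in view belongs to the job. Of the things like the panel, leave any that is brown; of the rest the smaller one is meant.

How it is judged:
By the outcome, as a careful person would: the job done as asked, in the order asked, and still so for the second after the job is handed in, with the robot touching nothing.
It also fails if it takes over 45 s, if anything falls off the work surface, if the arm or the gripper's body presses on something with over 40 N, if the wrist force passes 120 N, or if a joint passes its speed limit or range.

## Working session

There is one attempt and no reset: what is moved stays moved. The work goes in short steps, Python scripts to look and compute and a tool call to move; the robot and the scene stay as the last step left them, time stands still between calls to the robot, and variables do not carry over. Pictures are saved under pics/ and viewed, and the job is handed in when it is done.

Besides the shell and the picture viewer there is one more tool, called after ">>>" as name(argument=value, ...), one argument or row to a line, values as JSON. drive_tool: Moves the arm, as the interface text tells. Its arguments: {"type":"object","properties":{"deltas":{"type":"array","items":{"type":"array","items":{"type":"number"}}},"newtons":{"type":"number"}},"required":["deltas"]}

```bash
mkdir -p pics; ls; python3 - <<'E'
from cell import ctrl
import cv2
s=ctrl.observe()
print({k:s[k] for k in('clock','ee_pos','tcp_rot','wrist_force','width')})
for n in('scene','side','wrist'):
    p=ctrl.camera_params(n);print(n,p)
    cv2.imwrite(f'pics/{n}0.png',cv2.cvtColor(ctrl.get_image(n),cv2.COLOR_RGB2BGR))
E
```

```text
pics
{'clock': 0.0, 'ee_pos': array([ 0.27112611, -0.56285492,  0.21403501]), 'tcp_rot': array([-5.52056703e-04,  9.74918809e-01,  2.22560118e-01, -7.00659637e-05]), 'wrist_force': array([-0.43809021, -0.76613475, -0.37814493]), 'width': 0.09510629621445985}
scene {'camera_matrix': array([[363.48227772,   0.        , 260.18331952],
       [  0.        , 363.48227772, 184.57950723],
       [  0.        ,   0.        ,   1.        ]]), 'eye': array([ 1.18440072, -0.51363021,  0.92664371]), 'rotation': array([-0.34119192,  0.82527342,  0.41973563, -0.16227712])}
side {'camera_matrix': array([[367.75471703,   0.        , 253.212154  ],
       [  0.        , 367.75471703, 193.43534963],
       [  0.        ,   0.        ,   1.        ]]), 'eye': array([0.43100746, 0.84787485, 0.67605635]), 'rotation': array([ 0.01711939, -0.05453427,  0.88370901, -0.46453344])}
wrist {'camera_matrix': array([[319.32046469,   0.        , 257.16222017],
       [  0.        , 319.32046469, 190.62045244],
       [  0.        ,   0.        ,   1.        ]]), 'eye': array([ 0.33728431, -0.53174446,  0.3842027 ]), 'rotation': array([ 0.11263339,  0.8391852 , -0.52727564, -0.07114994])}
```

View pics/scene0.png

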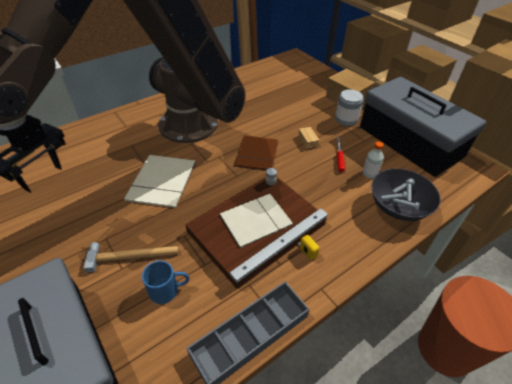

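View pics/side0.png

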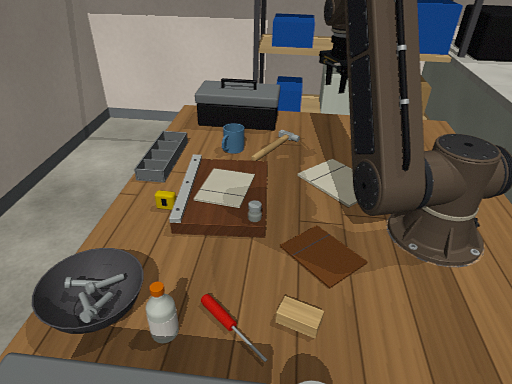

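View pics/wrist0.png

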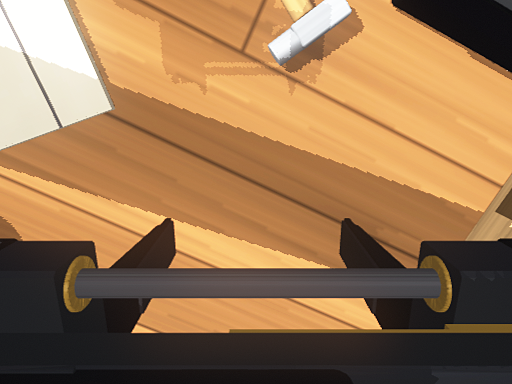

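The panel lies on the board (scene ≈ (257,220), side ≈ (225,187)). The jar is near the snap edge, at scene (270,176) and side (255,211). I'll enlarge both views to read the corners.

```bash
cat > h.py <<'E'
import numpy as np,cv2
from scipy.spatial.transform import Rotation as R
from cell import ctrl
def quat(q): return R.from_quat([q[1],q[2],q[3],q[0]])
def ray(p,uv,z):
    K=p['camera_matrix'];M=quat(p['rotation']).as_matrix()
    d=M@np.linalg.solve(K,[uv[0],uv[1],1]);e=p['eye'];return e+d*(z-e[2])/d[2]
def proj(p,X):
    c=quat(p['rotation']).as_matrix().T@(np.asarray(X)-p['eye']);c=p['camera_matrix']@c;return c[:2]/c[2]
def crop(img,x,y,w,h,s,name):
    c=cv2.resize(img[y:y+h,x:x+w],None,fx=s,fy=s,interpolation=cv2.INTER_CUBIC)
    for i in range(0,w,10): cv2.putText(c,str(x+i),(i*s,8),0,.3,(0,255,255),1) if i%20==0 else 0; cv2.line(c,(i*s,0),(i*s,3),(0,255,255),1)
    for i in range(0,h,10): cv2.putText(c,str(y+i),(0,i*s+4),0,.3,(0,255,255),1)
    cv2.imwrite(name,c)
def grab(n,name):
    p=ctrl.camera_params(n);im=cv2.cvtColor(ctrl.get_image(n),cv2.COLOR_RGB2BGR);cv2.imwrite(name,im);return p,im
E
python3 -c "
from h import *
crop(cv2.imread('pics/scene0.png'),180,160,155,120,5,'pics/sc1.png')
crop(cv2.imread('pics/side0.png'),160,145,120,98,6,'pics/si1.png')"
```

```text
(no output)
```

View pics/sc1.png

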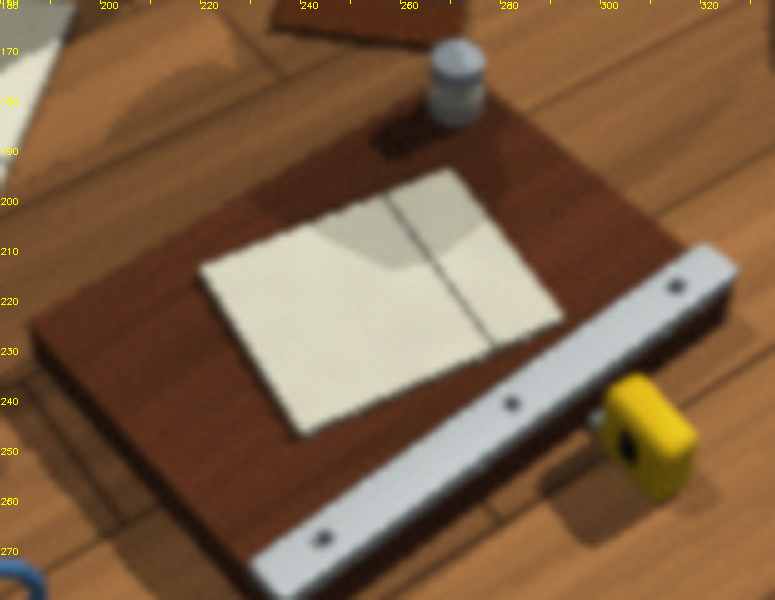

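View pics/si1.png

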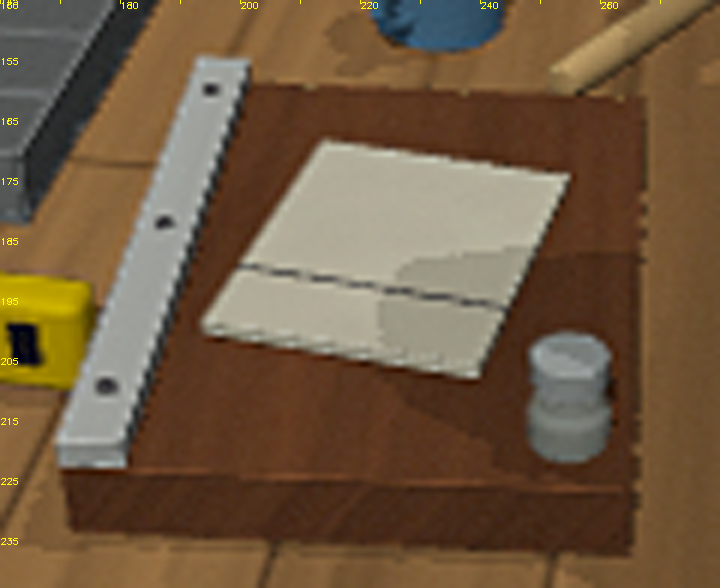

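```bash
cat > m.py <<'E'
from h import *
def tri(ps,uvs):
    from scipy.optimize import least_squares
    return least_squares(lambda X:np.concatenate([proj(p,X)-u for p,u in zip(ps,uvs)]),[.6,0,.05]).x
E
python3 - <<'E'
from m import *
S=ctrl.camera_params('scene');T=ctrl.camera_params('side')
pts={'A':((220.2,213.4),(255,174.2),.048),'B':((270,193.6),(240,207.5),.048),'C':((292.6,223.2),(193.8,198.7),.048),'D':((240.4,247.2),(213.7,168.5),.048),
'FiP':((321,209),(180.3,219.2),.055),'FiM':((230,272.2),(201.3,155.3),.055),'FoP':((327.6,214),(169.5,218.3),.055),'FoM':((237.6,279.6),(192.8,154.7),.055),
'bM':((186.4,225.2),(267.5,161.2),.04),'scoreR':((257,199),(243.5,195.8),.048),'scoreF':((278.5,229),(200.3,189.2),.048)}
np.set_printoptions(precision=4,suppress=True)
for k,(a,b,z) in pts.items(): print(k,ray(S,a,z)[:2],ray(T,b,z)[:2],tri((S,T),(a,b)))
print('bP side',ray(T,(265.8,226.7),.04))
print('jar lid', ray(S,(271.5,171),.09), ray(T,(255,203.5),.09), 'jarbase', ray(T,(255,219),.04))
E
```

```text
A [ 0.5316 -0.1658] [ 0.5271 -0.1685] [ 0.5289 -0.1661  0.0479]
B [0.5552 0.013 ] [0.5498 0.0172] [0.5513 0.0144 0.0451]
C [ 0.694  -0.0063] [ 0.6899 -0.0065] [ 0.6916 -0.0064  0.0471]
D [ 0.6732 -0.186 ] [ 0.6669 -0.1845] [ 0.6697 -0.1857  0.0456]
FiP [0.7067 0.0995] [0.6996 0.1006] [0.7024 0.0998 0.053 ]
FiM [ 0.7278 -0.2572] [ 0.7247 -0.2546] [ 0.7262 -0.2569  0.0531]
FoP [0.7339 0.1022] [0.7292 0.1008] [0.7311 0.1015 0.0546]
FoM [ 0.7584 -0.2531] [ 0.7548 -0.2544] [ 0.7568 -0.2534  0.0543]
bM [ 0.5053 -0.2715] [ 0.4945 -0.2739] [ 0.4986 -0.2716  0.0376]
scoreR [ 0.5496 -0.0362] [ 0.5478 -0.0417] [ 0.5487 -0.0375  0.0499]
scoreF [ 0.6861 -0.0554] [ 0.6825 -0.0579] [ 0.6841 -0.0561  0.0481]
bP side [0.4703 0.0824 0.04  ]
jar lid [0.5063 0.055  0.09  ] [0.5044 0.0493 0.09  ] jarbase [0.5028 0.0534 0.04  ]
```

The three pieces of geometry are consistent: fence yaw about +3.9°, panel yaw about −7.0°, and the fence gap is 18 mm at the front corner and 52 mm at the rear. The plan has two steps:

1. Push the near side with both open fingertips, jaws parallel to the fence, until the panel is flush.
2. Push the rear end in +y with the jaws across the panel.

First I'll move above the near side.

>>> drive_tool(
  deltas=[
    [400,-338,0,0,0,21.8,1],
    [400,-338,0,0,0,21.8,1],
    [400,-338,0,0,0,21.8,1],
    [400,-338,0,0,0,21.8,1],
    [400,-338,0,0,0,21.8,1],
  ],
)

```text
clock: 0.78
ee_pos: [0.3992, -0.276, 0.2146]
tcp_rot: [0.0, 0.999, 0.034, 0.0]
wrist_force: [0.5, -1.3, 0.3]
width: 0.0952
```

```bash
cat > go.py <<'E'
# usage: go.py x y z yawdeg : delta in tool axes
import sys; from m import *
s=ctrl.observe();r=quat(s['tcp_rot']);x,y,z,yw=map(float,sys.argv[1:])
a=np.radians(yw);M=np.array([[np.cos(a),np.sin(a),0],[np.sin(a),-np.cos(a),0],[0,0,-1]])
d=r.inv().apply(np.array([x,y,z])-s['ee_pos'])*1000
print('t',s['clock'],'pos',s['ee_pos'].round(4),'F',s['wrist_force'].round(2),'d',d.round(1),'turn',np.degrees((r.inv()*R.from_matrix(M)).as_rotvec()).round(2))
E
python3 go.py .485 -.09 .10 3.9
```

```text
t 0.775 pos [ 0.3992 -0.276   0.2146] F [ 0.48 -1.31  0.32] d [  98.2 -179.7  114.6] turn [ 0.01 -0.01 -0.01]
```

>>> drive_tool(
  deltas=[
    [98,-180,50,0,0,0,1],
    [98,-180,110,0,0,0,1],
    [98,-180,115,0,0,0,1],
    [98,-180,115,0,0,0,1],
    [98,-180,115,0,0,0,1],
  ],
)

```text
clock: 1.4
ee_pos: [0.4839, -0.0892, 0.0977]
tcp_rot: [-0.001, 0.999, 0.036, -0.002]
wrist_force: [0.2, -0.2, -0.2]
width: 0.0956
```

```bash
python3 go.py .49 -.09 .044 3.9; python3 -c "
from h import *
grab('wrist','pics/w1.png');p,i=grab('side','pics/s1.png')"
```

```text
t 1.4 pos [ 0.4839 -0.0892  0.0977] F [ 0.18 -0.19 -0.24] d [ 6.2  1.3 53.7] turn [-0.08  0.2   0.21]
```

View pics/w1.png

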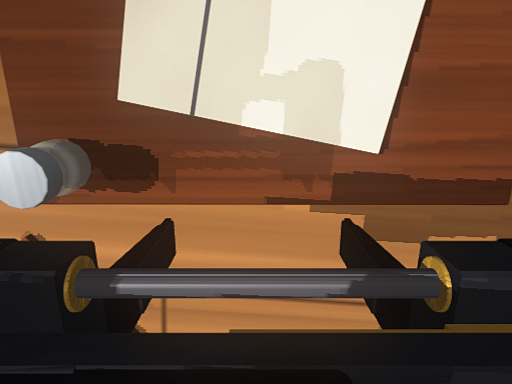

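View pics/s1.png

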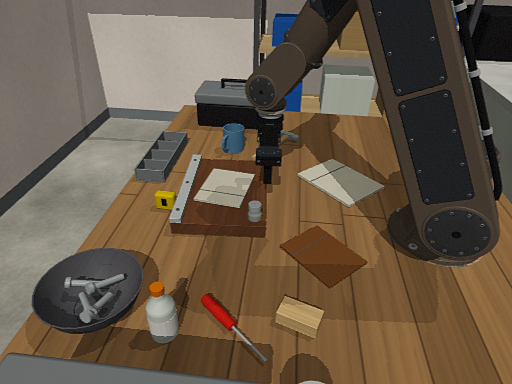

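Wrist view: the panel's near side runs from (118,100) to (380,153), centred between the fingers. The board edge is level at row 204, so the tool is square to the board. The jar at (45,175) is clear of the path. I'll descend just short of the panel.

>>> drive_tool(
  deltas=[
    [16,1,40,0,0,0.2,1],
    [16,1,53,0,0,0.2,1],
    [16,1,53,0,0,0.2,1],
    [16,1,53,0,0,0.2,1],
  ],
)

```text
clock: 2.0
ee_pos: [0.5002, -0.0919, 0.0477]
tcp_rot: [0.0, 0.999, 0.032, 0.001]
wrist_force: [0.6, -0.7, -0.4]
width: 0.0952
```

```bash
python3 go.py .53 -.09 .044 3.9; python3 -c "
from h import *
p,i=grab('side','pics/s2.png');crop(i,160,130,120,98,6,'pics/s2c.png')"
```

```text
t 2.0 pos [ 0.5002 -0.0919  0.0477] F [ 0.6  -0.67 -0.4 ] d [29.8 -0.   3.8] turn [ 0.03 -0.06 -0.22]
```

View pics/s2c.png

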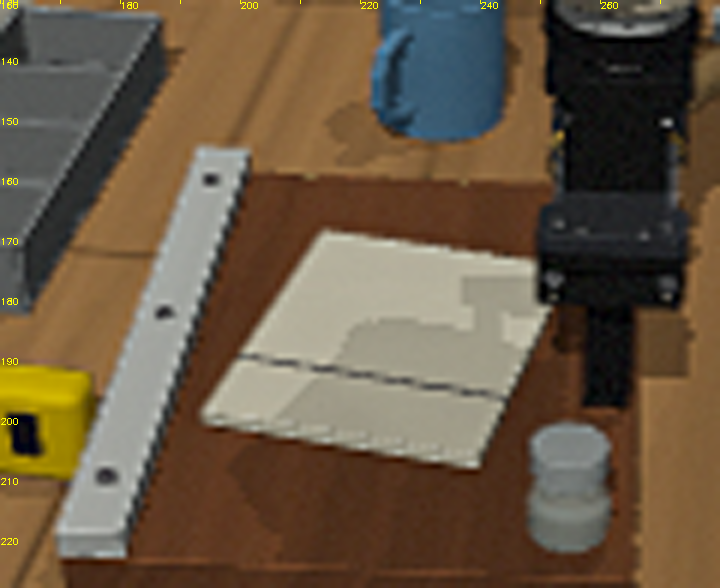

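The fingertips are behind the panel's near side (side ≈ (263,197)). I'll go 4 mm lower and push slowly toward the fence.

>>> drive_tool(
  deltas=[
    [0,0,4,0,0,0,1],
    [0,0,4,0,0,0,1],
    [10,0,4,0,0,0,1],
    [20,0,4,0,0,0,1],
    [30,0,4,0,0,0,1],
  ],
)

```text
clock: 2.68
ee_pos: [0.531, -0.0894, 0.0426]
tcp_rot: [0.0, 0.999, 0.032, -0.0]
wrist_force: [-1.5, -0.9, -0.0]
width: 0.0953
```

```bash
python3 go.py .55 -.09 .044 3.9; python3 -c "
from h import *
grab('wrist','pics/w2.png')"
```

```text
t 2.675 pos [ 0.531  -0.0894  0.0426] F [-1.45 -0.85 -0.03] d [18.9  1.8 -1.4] turn [ 0.    0.01 -0.18]
```

View pics/w2.png

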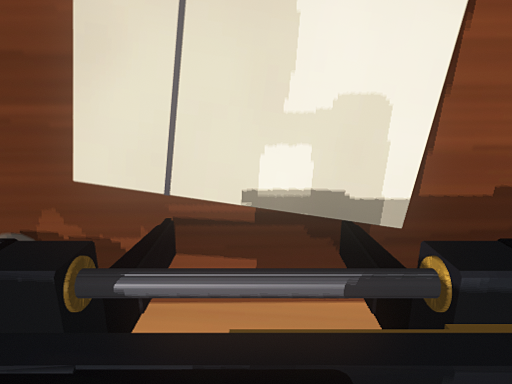

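The right finger is in contact at (343,220) with about 1.5 N. Pushing on.

>>> drive_tool(
  deltas=[
    [7,0,-1,0,0,-0.2,1],
    [14,0,-1,0,0,-0.2,1],
    [20,0,-1,0,0,-0.2,1],
    [25,0,-1,0,0,-0.2,1],
    [28,0,-1,0,0,-0.2,1],
  ],
)

```text
clock: 3.35
ee_pos: [0.5584, -0.0877, 0.0436]
tcp_rot: [0.0, 0.999, 0.034, 0.0]
wrist_force: [-1.2, -1.3, -0.7]
width: 0.0952
```

```bash
python3 go.py .565 -.09 .044 3.9; python3 -c "
from h import *
grab('wrist','pics/w3.png');p,i=grab('scene','pics/c3.png');crop(i,180,160,155,120,5,'pics/c3c.png')"
```

```text
t 3.35 pos [ 0.5584 -0.0877  0.0436] F [-1.2 -1.3 -0.7] d [ 6.4  2.7 -0.4] turn [ 0.01 -0.    0.02]
```

View pics/w3.png

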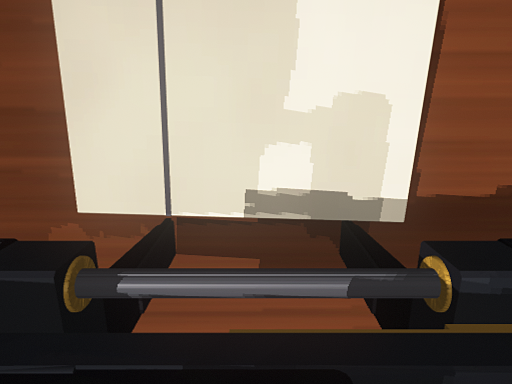

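View pics/c3c.png

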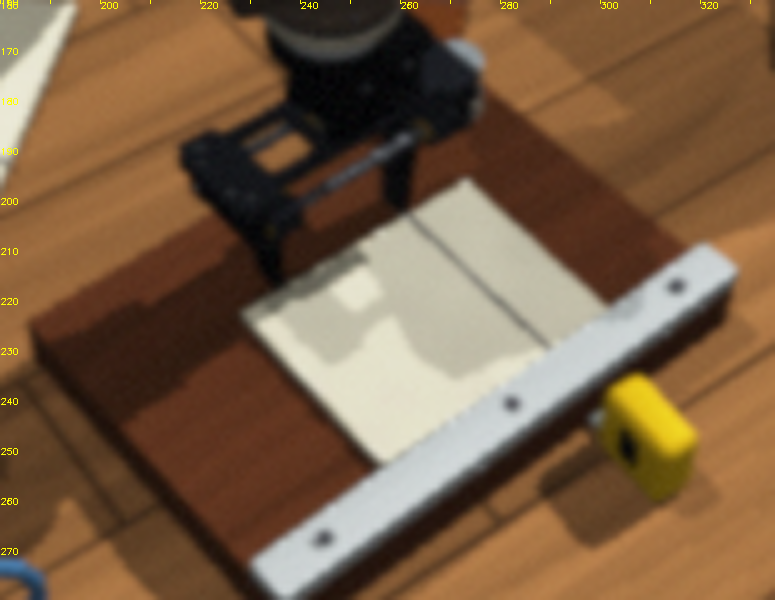

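The panel is now almost parallel to the fence with a few mm of gap. I'll close it slowly until the force rises.

>>> drive_tool(
  deltas=[
    [2,0,0,0,0,0,1],
    [4,0,0,0,0,0,1],
    [5,0,0,0,0,0,1],
    [5,0,0,0,0,0,1],
  ],
)

```text
clock: 3.95
ee_pos: [0.5628, -0.0874, 0.0436]
tcp_rot: [0.0, 0.999, 0.034, -0.0]
wrist_force: [-2.5, -0.8, 2.6]
width: 0.0951
```

>>> drive_tool(
  deltas=[
    [1,0,0,0,0,0,1],
    [2,0,0,0,0,0,1],
    [2,0,0,0,0,0,1],
  ],
)

```text
clock: 4.32
ee_pos: [0.5631, -0.0874, 0.0435]
tcp_rot: [-0.0, 0.999, 0.034, -0.002]
wrist_force: [-11.9, -5.2, 6.2]
width: 0.0952
```

Contact with the fence is confirmed: the force jumped to 12 N with motion stopped at x = 0.563. I'll back off straight, then rise and look.

>>> drive_tool(
  deltas=[
    [-15,0,0,0,0,0,1],
    [-35,0,0,0,0,0,1],
    [-35,0,-40,0,0,0,1],
    [-35,0,-60,0,0,0,1],
    [-35,0,-60,0,0,0,1],
  ],
)

```text
clock: 4.95
ee_pos: [0.5307, -0.0897, 0.1048]
tcp_rot: [0.0, 0.999, 0.034, 0.002]
wrist_force: [-0.4, -0.1, 0.4]
width: 0.0949
```

```bash
python3 -c "
from h import *
p,i=grab('scene','pics/c4.png');crop(i,180,160,155,120,5,'pics/c4c.png')
p,i=grab('side','pics/s4.png');crop(i,160,145,120,98,6,'pics/s4c.png')"
```

```text
(no output)
```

View pics/c4c.png

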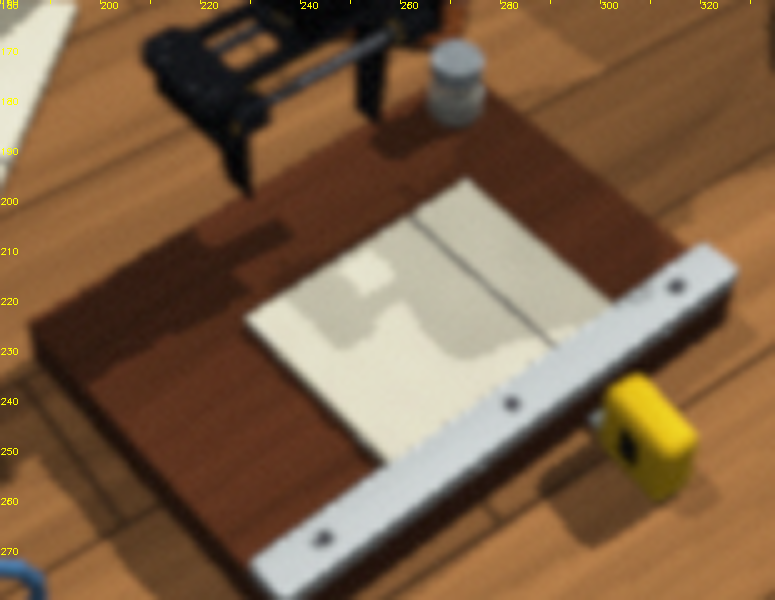

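View pics/s4c.png

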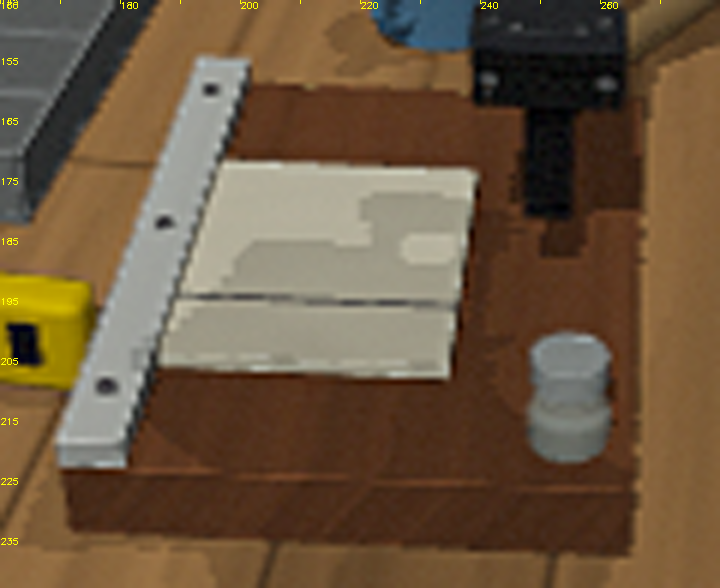

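```bash
python3 - <<'E'
from m import *
np.set_printoptions(precision=4,suppress=True)
S=ctrl.camera_params('scene');T=ctrl.camera_params('side')
o=np.array([.7024,.0998]);a=np.radians(3.9);ux=np.array([np.cos(a),np.sin(a)]);uy=np.array([-np.sin(a),np.cos(a)])
for k,(u,v) in {'rearnear':((229.2,223.8),(239.5,173.7)),'frontnear':((273.2,196),(235,207.8)),'scorenear':((262,203.4),(236.2,195.7))}.items():
    X=tri((S,T),(u,v));d=X[:2]-o; print(k,X,'board',100+d@ux*1000,180+d@uy*1000)
E
python3 go.py .643 -.23 .105 93.9
```

```text
rearnear [ 0.5793 -0.1651  0.0462] board -40.78553109061326 -75.92014618748033
frontnear [0.5654 0.0168 0.0443] board -42.28153902265666 106.55065160231987
scorenear [ 0.5713 -0.0354  0.0488] board -40.00707108426562 53.99494919059873
t 5.05 pos [ 0.5298 -0.0895  0.1031] F [-0.25  0.64  0.02] d [103.3 147.9  -1.9] turn [ -0.    -0.   -89.99]
```

The panel is flush, with its near side at board x ≈ −41 (expected −40). The score is at board y ≈ 55, so it has about 125 mm to travel. I'll turn the hand and go behind the rear end.

```bash
python3 go.py .649 -.191 .105 93.9
```

```text
t 5.05 pos [ 0.5298 -0.0895  0.1031] F [-0.25  0.64  0.02] d [112.  109.4  -1.9] turn [ -0.    -0.   -89.99]
```

>>> drive_tool(
  deltas=[
    [112,109,-5,0,0,-90,1],
    [112,109,-5,0,0,-90,1],
    [112,109,-5,0,0,-90,1],
    [112,109,-5,0,0,-90,1],
    [112,109,-5,0,0,-90,1],
  ],
)

```text
clock: 5.68
ee_pos: [0.649, -0.1908, 0.1064]
tcp_rot: [-0.001, 0.875, 0.484, -0.001]
wrist_force: [-0.1, 0.7, 0.1]
width: 0.095
```

```bash
python3 go.py .649 -.191 .105 93.9
```

```text
t 5.675 pos [ 0.649  -0.1908  0.1064] F [-0.14  0.7   0.1 ] d [-0.1  0.1  1.4] turn [-1.400e-01 -2.000e-02 -3.594e+01]
```

>>> drive_tool(
  deltas=[
    [0,0,0,0,0,-36,1],
    [0,0,0,0,0,-36,1],
    [0,0,0,0,0,-36,1],
    [0,0,0,0,0,-36,1],
    [0,0,0,0,0,-36,1],
  ],
)

```text
clock: 6.3
ee_pos: [0.649, -0.1905, 0.1071]
tcp_rot: [-0.001, 0.685, 0.729, -0.0]
wrist_force: [-0.3, 0.3, 0.0]
width: 0.0948
```

```bash
python3 go.py .649 -.191 .044 93.9;python3 -c "
from h import *
grab('wrist','pics/w5.png')"
```

```text
t 6.3 pos [ 0.649  -0.1905  0.1071] F [-0.26  0.27  0.01] d [-0.5  0.1 63.1] turn [-0.09 -0.04 -0.3 ]
```

View pics/w5.png

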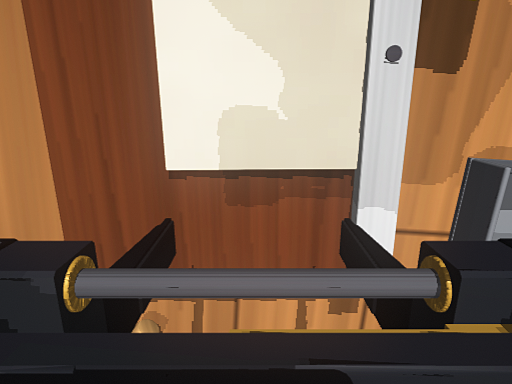

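The rear end is level at row 170 (cols 165–360), so the hand is square to it. Scaled to tip depth, the right finger clears the fence by about 15 mm. Descending.

>>> drive_tool(
  deltas=[
    [0,0,30,0,0,-0.3,1],
    [0,0,55,0,0,-0.3,1],
    [0,0,63,0,0,-0.3,1],
    [0,0,63,0,0,-0.3,1],
  ],
)

```text
clock: 6.85
ee_pos: [0.6493, -0.1907, 0.0453]
tcp_rot: [-0.0, 0.683, 0.731, -0.0]
wrist_force: [0.1, 0.3, -0.0]
width: 0.0951
```

```bash
python3 go.py .649 -.191 .044 93.9
```

```text
t 6.85 pos [ 0.6493 -0.1907  0.0453] F [ 0.11  0.29 -0.04] d [-0.3 -0.3  1.3] turn [-0.04 -0.01 -0.01]
```

>>> drive_tool(
  deltas=[
    [10,0,1,0,0,0,1],
    [20,0,1,0,0,0,1],
    [30,0,1,0,0,0,1],
    [40,0,1,0,0,0,1],
    [50,0,1,0,0,0,1],
  ],
)

```text
clock: 7.48
ee_pos: [0.646, -0.1401, 0.0449]
tcp_rot: [0.0, 0.682, 0.731, 0.0]
wrist_force: [0.0, -1.2, 0.9]
width: 0.095
```

```bash
python3 go.py .639 -.045 .044 93.9;python3 -c "
from h import *
grab('wrist','pics/w6.png')"
```

```text
t 7.475 pos [ 0.646  -0.1401  0.0449] F [ 0.02 -1.21  0.9 ] d [95.4 -0.5  0.9] turn [0.03 0.02 0.04]
```

View pics/w6.png

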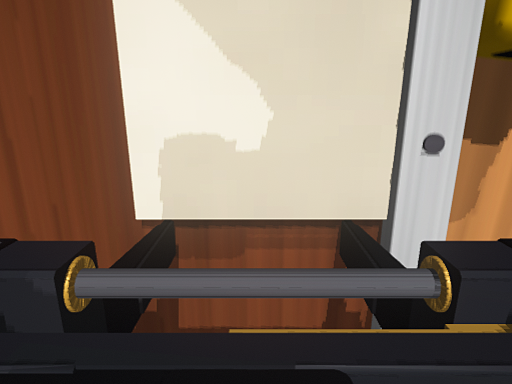

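Both fingers are in contact (1.2 N), with the panel sliding along the fence. About 95 mm remain; I'll push 75 mm and then measure.

>>> drive_tool(
  deltas=[
    [9,0,0.5,0,0,0,1],
    [18,0,0.5,0,0,0,1],
    [27,0,0.5,0,0,0,1],
    [36,0,0.5,0,0,0,1],
    [45,0,0.5,0,0,0,1],
  ],
)

```text
clock: 8.15
ee_pos: [0.6428, -0.0953, 0.0441]
tcp_rot: [-0.0, 0.682, 0.731, -0.0]
wrist_force: [-0.0, -1.7, 0.0]
width: 0.0953
```

>>> drive_tool(
  deltas=[
    [8,0,0,0,0,0,1],
    [16,0,0,0,0,0,1],
    [24,0,0,0,0,0,1],
    [30,0,0,0,0,0,1],
    [30,0,0,0,0,0,1],
  ],
)

```text
clock: 8.78
ee_pos: [0.6408, -0.0655, 0.0441]
tcp_rot: [-0.0, 0.682, 0.731, -0.0]
wrist_force: [-0.0, 0.0, 0.1]
width: 0.0951
```

```bash
python3 go.py .639 -.045 .044 93.9;python3 -c "
from h import *
grab('wrist','pics/w7.png')
p,i=grab('scene','pics/c7.png');crop(i,220,140,125,98,6,'pics/c7c.png')
p,i=grab('side','pics/s7.png');crop(i,160,145,120,98,6,'pics/s7c.png')"
```

```text
t 8.775 pos [ 0.6408 -0.0655  0.0441] F [-0.01  0.03  0.1 ] d [20.6 -0.4  0.1] turn [-0.01 -0.    0.06]
```

View pics/w7.png

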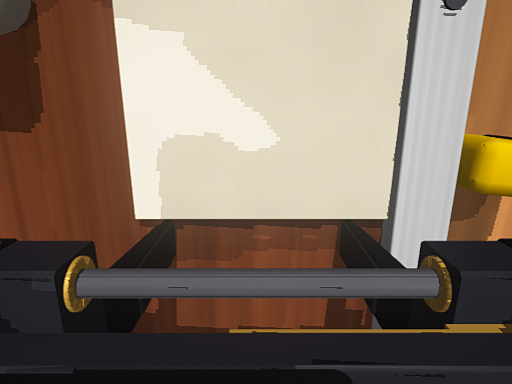

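View pics/c7c.png

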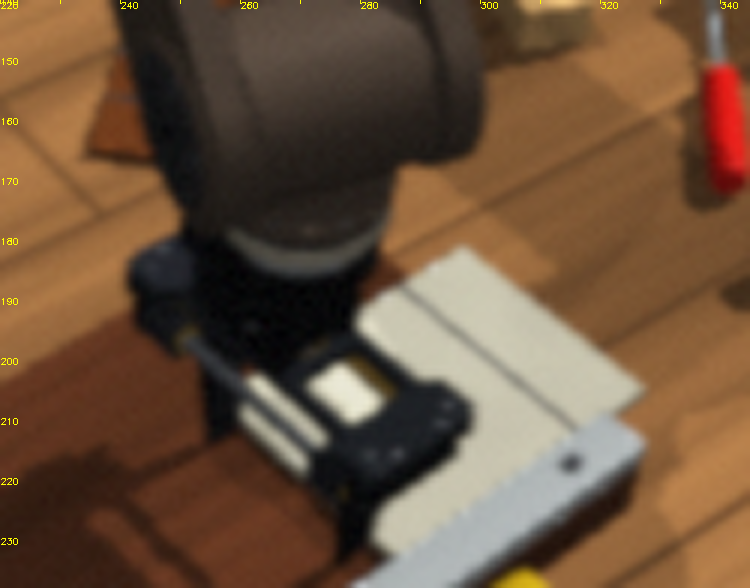

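View pics/s7c.png

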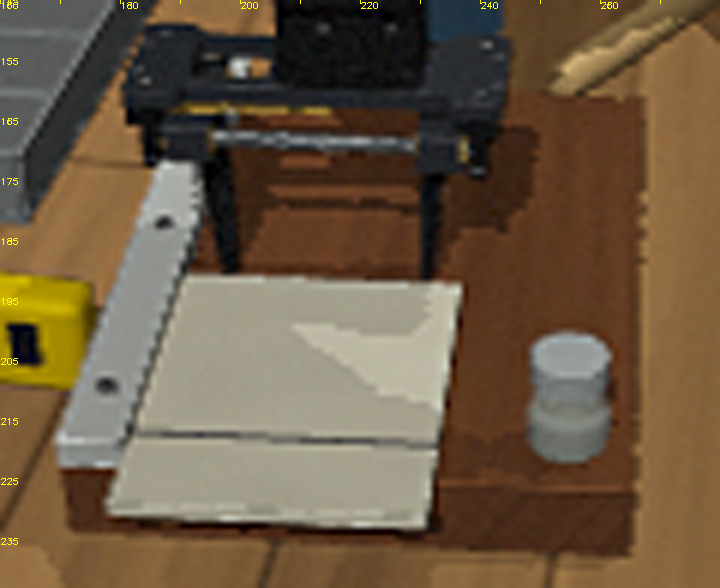

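```bash
python3 - <<'E'
from m import *
np.set_printoptions(precision=1,suppress=True)
S=ctrl.camera_params('scene');T=ctrl.camera_params('side')
o=np.array([.7024,.0998]);a=np.radians(3.9);ux=np.array([np.cos(a),np.sin(a)]);uy=np.array([-np.sin(a),np.cos(a)])
def b(X): d=X[:2]-o; return np.array([100+d@ux*1000,180+d@uy*1000,X[2]*1000])
def bb(p,uv,z): return b(ray(p,uv,z))
print('side score',bb(T,(182.8,217.2),.048),bb(T,(232.8,219.2),.048),'rim',bb(T,(233.3,225.8),.04),bb(T,(265.8,226.7),.04),'front',bb(T,(178,230.3),.048),bb(T,(230.8,232.3),.048),'fence ends',bb(T,(180.3,222.8),.055),bb(T,(169.5,218.3),.055))
print('side rear',bb(T,(235.5,192.5),.048), bb(T,(194,190.7),.048))
print('scene score',bb(S,(287.5,187.8),.048),bb(S,(316.3,211.3),.048),'front',bb(S,(297.2,181.2),.048),bb(S,(327.5,204.7),.048),'fence',bb(S,(321,209),.055),bb(S,(327.6,214),.055))
for u,v in [((287.5,187.8),(232.8,219.2)),((297.2,181.2),(230.8,232.3)),((327.5,204.7),(178,230.3))]: print(b(tri((S,T),(u,v))))
E
```

```text
side score [ 94.7 163.3  48. ] [-42.2 162.4  48. ] rim [-45.1 180.7  40. ] [-132.7  178.4   40. ] front [ 96.1 218.5  48. ] [-41.9 217.1  48. ] fence ends [ 94.1 196.   55. ] [126.8 179.2  55. ]
side rear [-38.7  33.8  48. ] [87.  33.5 48. ]
scene score [-35.4 166.5  48. ] [ 97.9 166.   48. ] front [-37.  213.8  48. ] [101.7 214.3  48. ] fence [104.3 179.4  55. ] [131.5 180.3  55. ]
[-39.8 165.5  48.7]
[-40.7 215.3  45.8]
[ 98.2 215.9  45.1]
```

Remaining-travel estimates are 14–17 mm from the cameras and 20 mm from kinematics. I'll push 11 mm more, then lift off and look straight down at the score and edge with the wrist camera.

>>> drive_tool(
  deltas=[
    [3,0,0,0,0,0,1],
    [6,0,0,0,0,0,1],
    [9,0,0,0,0,0,1],
    [11,0,0,0,0,0,1],
    [11,0,0,0,0,0,1],
  ],
)

```text
clock: 9.55
ee_pos: [0.64, -0.0548, 0.0441]
tcp_rot: [-0.0, 0.682, 0.731, 0.0]
wrist_force: [0.9, 1.1, 0.0]
width: 0.095
```

>>> drive_tool(
  deltas=[
    [-15,0,0,0,0,0,1],
    [-20,0,-40,0,0,0,1],
    [20,0,-100,0,0,0,1],
    [70,0,-130,0,0,0,1],
    [85,0,-130,0,0,0,1],
  ],
)

```text
clock: 10.18
ee_pos: [0.6351, 0.031, 0.177]
tcp_rot: [0.002, 0.682, 0.731, 0.002]
wrist_force: [0.1, 0.0, -0.1]
width: 0.0952
```

>>> drive_tool(
  deltas=[
    [0,0,0,0,0,0,1],
    [0,0,0,0,0,0,1],
  ],
)

```text
clock: 10.42
ee_pos: [0.634, 0.0284, 0.1727]
tcp_rot: [-0.001, 0.683, 0.731, -0.001]
wrist_force: [0.2, 0.4, 0.8]
width: 0.0956
```

```bash
python3 go.py .639 -.045 .044 93.9;python3 -c "
from h import *
p,i=grab('wrist','pics/w8.png');import pickle;pickle.dump(p,open('w8.pkl','wb'))
cv2.imwrite('pics/w8b.png',cv2.resize(i,None,fx=1.5,fy=1.5,interpolation=cv2.INTER_CUBIC))"
```

```text
t 10.425 pos [0.634  0.0284 0.1727] F [0.24 0.43 0.85] d [-73.6   0.3 128.7] turn [-0.12  0.   -0.02]
```

View pics/w8b.png

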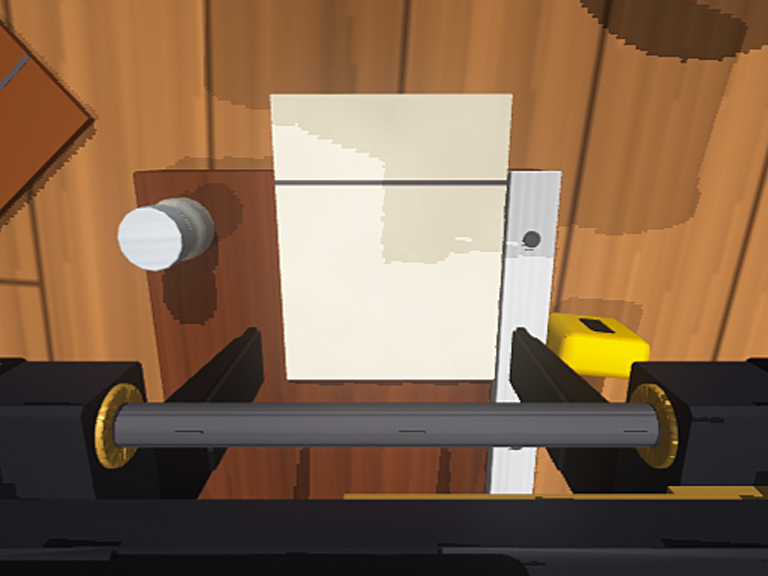

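A clear view: the score is at row 182 of the enlarged picture, the board rim at about row 170 left of the panel, and the fence end at row 171. So a few mm remain. Zooming in.

```bash
python3 -c "
from h import *
i=cv2.imread('pics/w8.png');crop(i,85,55,130,85,6,'pics/w8L.png');crop(i,300,55,90,85,6,'pics/w8R.png')"
```

```text
(no output)
```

View pics/w8L.png

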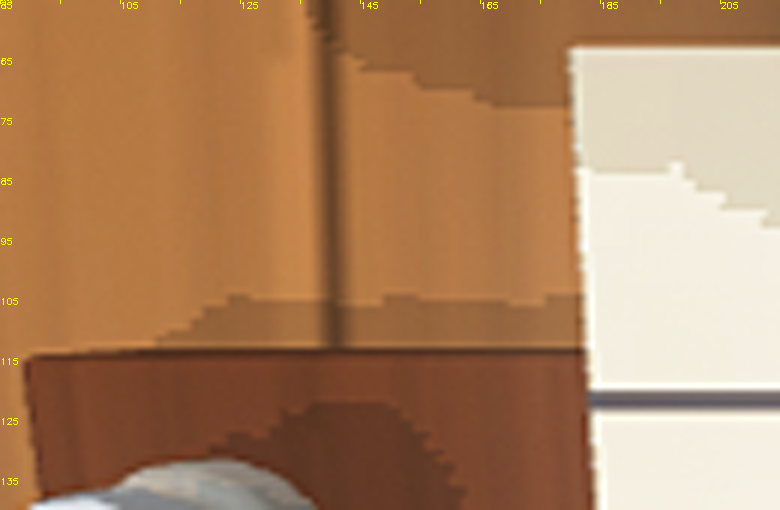

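View pics/w8R.png

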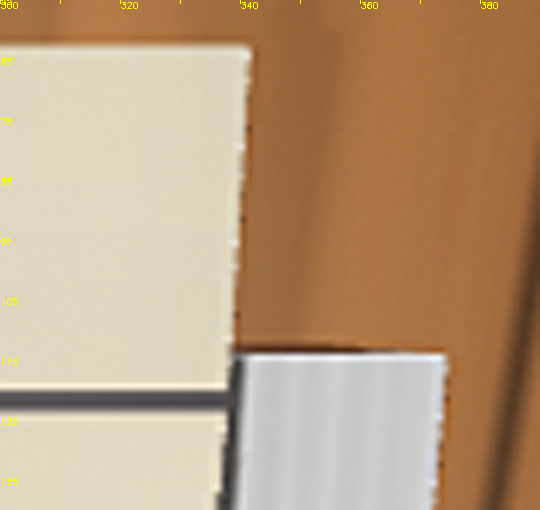

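```bash
cat > ev.py <<'E'
from m import *
np.set_printoptions(precision=1,suppress=True)
o=np.array([.7024,.0998]);a=np.radians(3.9);ux=np.array([np.cos(a),np.sin(a)]);uy=np.array([-np.sin(a),np.cos(a)])
def bb(p,uv,z): X=ray(p,uv,z);d=X[:2]-o; return np.array([100+d@ux*1000,180+d@uy*1000])
E
python3 - <<'E'
from ev import *;import pickle
p=pickle.load(open('w8.pkl','rb'))
for n,uv,z in [('scoreL',(183.5,121.7),.048),('scoreR',(338.3,121.7),.048),('rimL',(89.7,114.7),.04),('rimR',(182.5,113.9),.04),('fenceI',(340.5,114),.055),('fenceO',(374,114),.055),('frontL',(180,62.6),.048),('frontR',(341.5,62.6),.048),('fenceI low',(336.8,140),.055),('panelR low',(336.2,140),.048)]: print(n,bb(p,uv,z))
E
```

```text
scoreL [-40.8 170.6]
scoreR [ 99.  170.6]
rimL [-129.   176.5]
rimR [-43.2 177.2]
fenceI [ 98.8 177.6]
fenceO [128.1 177.6]
frontL [-40.8 220.6]
frontR [ 98.5 220.5]
fenceI low [ 97. 155.]
panelR low [ 98.2 154.2]
```

The wrist view is self-consistent: panel width 139.5 mm, score-to-front 50.0 mm, no fence gap. The remaining travel is 177.3 − 170.6 ≈ 6.7 mm, so the final TCP should be near y = −0.0481. Going back behind the panel.

```bash
python3 go.py .6413 -.077 .10 93.9
```

```text
t 10.475 pos [0.634  0.0283 0.1727] F [-0.14 -0.62 -0.09] d [-105.6    0.3   72.7] turn [-0.12 -0.   -0.05]
```

>>> drive_tool(
  deltas=[
    [-60,0,0,0,0,0,1],
    [-106,0,20,0,0,0,1],
    [-106,0,70,0,0,0,1],
    [-106,0,115,0,0,0,1],
    [-106,0,115,0,0,0,1],
  ],
)

```text
clock: 11.1
ee_pos: [0.6395, -0.0769, 0.0555]
tcp_rot: [-0.003, 0.683, 0.73, -0.002]
wrist_force: [-0.3, 0.5, 0.3]
width: 0.0951
```

```bash
python3 go.py .6395 -.0481 .044 93.9
```

```text
t 11.1 pos [ 0.6395 -0.0769  0.0555] F [-0.27  0.49  0.33] d [28.8  2.  11.6] turn [-0.39 -0.11 -0.06]
```

>>> drive_tool(
  deltas=[
    [0,2,12,0,0,0,1],
    [0,2,12,0,0,0,1],
    [0,2,12,0,0,0,1],
  ],
)

```text
clock: 11.48
ee_pos: [0.644, -0.0759, 0.0483]
tcp_rot: [0.001, 0.682, 0.731, 0.0]
wrist_force: [-0.1, 1.0, 0.1]
width: 0.0949
```

```bash
python3 go.py .6395 -.0481 .044 93.9
```

```text
t 11.475 pos [ 0.644  -0.0759  0.0483] F [-0.13  0.97  0.14] d [28.  -2.6  4.2] turn [0.09 0.03 0.04]
```

>>> drive_tool(
  deltas=[
    [0,-3,4,0,0,0,1],
    [5,-3,4,0,0,0,1],
    [12,-3,4,0,0,0,1],
    [17,-3,4,0,0,0,1],
    [17,-3,4,0,0,0,1],
  ],
)

```text
clock: 12.1
ee_pos: [0.6394, -0.0585, 0.0432]
tcp_rot: [0.0, 0.682, 0.731, -0.0]
wrist_force: [0.5, 0.4, -0.3]
width: 0.0952
```

```bash
python3 go.py .6395 -.0481 .044 93.9
```

```text
t 12.1 pos [ 0.6394 -0.0585  0.0432] F [ 0.46  0.38 -0.33] d [10.4  0.9 -0.8] turn [0.   0.   0.07]
```

>>> drive_tool(
  deltas=[
    [3,0,0,0,0,0,1],
    [6,0,0,0,0,0,1],
    [8.5,0,0,0,0,0,1],
    [10,0,0,0,0,0,1],
    [10,0,0,0,0,0,1],
  ],
)

```text
clock: 12.72
ee_pos: [0.6386, -0.049, 0.0431]
tcp_rot: [-0.0, 0.682, 0.731, -0.0]
wrist_force: [0.4, -0.6, -0.3]
width: 0.095
```

>>> drive_tool(
  deltas=[
    [-15,0,0,0,0,0,1],
    [-20,0,-40,0,0,0,1],
    [20,0,-100,0,0,0,1],
    [70,0,-130,0,0,0,1],
    [78,0,-130,0,0,0,1],
  ],
)

```text
clock: 13.35
ee_pos: [0.6341, 0.0301, 0.176]
tcp_rot: [0.002, 0.682, 0.732, 0.002]
wrist_force: [0.2, -0.5, -0.8]
width: 0.095
```

>>> drive_tool(
  deltas=[
    [0,0,0,0,0,0,1],
    [0,0,0,0,0,0,1],
    [0,0,0,0,0,0,1],
  ],
)

```text
clock: 13.72
ee_pos: [0.6332, 0.0275, 0.172]
tcp_rot: [-0.001, 0.683, 0.73, -0.001]
wrist_force: [0.5, 0.3, 0.0]
width: 0.095
```

```bash
python3 -c "
from h import *
p=ctrl.camera_params('wrist');p,i=grab('wrist','pics/w9.png');import pickle;pickle.dump(p,open('w9.pkl','wb'))
c=[]
crop(i,85,55,130,85,6,'pics/w9L.png');crop(i,300,55,90,85,6,'pics/w9R.png')
cv2.imwrite('pics/w9LR.png',np.hstack([cv2.imread('pics/w9L.png')[:,240:],np.zeros((510,8,3),np.uint8),cv2.imread('pics/w9R.png')[:,150:400]]))"
```

```text
(no output)
```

View pics/w9.png

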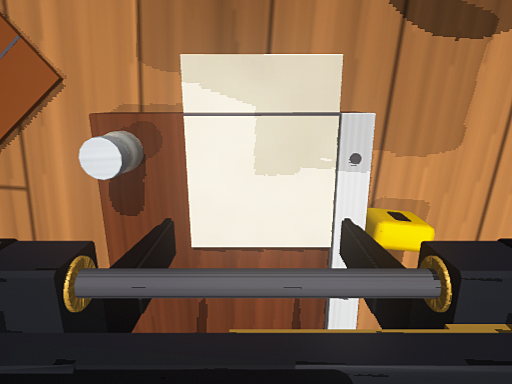

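View pics/w9LR.png

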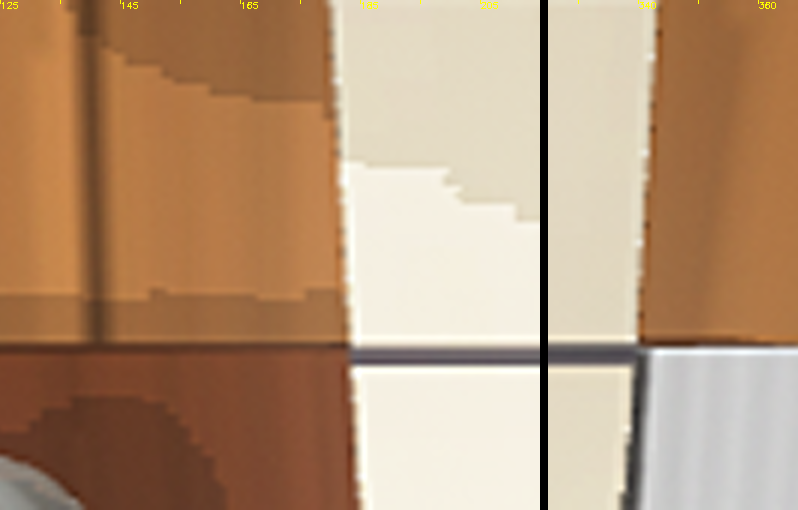

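```bash
python3 - <<'E'
from ev import *;import pickle
p=pickle.load(open('w9.pkl','rb'))
for n,uv,z in [('scoreL',(184,114.3),.048),('scoreR',(339.5,114.0),.048),('rimR',(182.5,113.1),.04),('fenceI',(341.5,113.2),.055),('frontL',(180.5,54.5),.048),('frontR',(342.5,54.5),.048)]: print(n,bb(p,uv,z))
i=cv2.imread('pics/w9.png').astype(int)
print(i[108:120,[150,170,178],:].sum(2).T); print(i[108:120,[200,260,330]].sum(2).T,i[108:120,[350,365]].sum(2).T)
E
```

```text
scoreL [-40.6 176.3]
scoreR [ 98.7 176.5]
rimR [-43.7 177.1]
fenceI [ 98.7 177.4]
frontL [-40.5 226.1]
frontR [ 98.  225.9]
[[320 320 323 339 204 182 231 232 231 229 233 232]
 [320 319 326 338 217 227 256 252 256 252 249 248]
 [352 352 354 370 235 236 265 271 265 263 263 263]]
[[707 710 714 739 594 348 326 284 744 726 713 713]
 [657 659 664 689 517 305 282 241 686 672 656 655]
 [633 634 642 680 387 256 244 324 659 649 639 637]] [[333 333 345 236 259 722 637 619 621 622 621 618]
 [364 363 364 352 312 700 623 612 614 614 616 612]]
```

```bash
python3 - <<'E'
from ev import *;import pickle
p=pickle.load(open('w9.pkl','rb'));d=p['eye'][:2]-o;print('eye board',100+d@ux*1000,180+d@uy*1000,p['eye'])
for y in (176,177,178,179): print(y,[proj(p,np.r_[o+ux*(x-100)/1e3+uy*(y-180)/1e3,z]) for x,z in((-60,.04),(-60,0),(110,.055),(110,0.0))])
E
python3 go.py .6413 -.077 .044 93.9
```

```text
eye board 25.621872479180965 185.8633576664365 [0.6 0.1 0.3]
176 [array([164.9, 114.4]), array([175.7, 113.1]), array([354.3, 114.8]), array([338.9, 112.9])]
177 [array([164.8, 113.3]), array([175.6, 112.1]), array([354.4, 113.6]), array([339. , 111.9])]
178 [array([164.7, 112.1]), array([175.6, 111.1]), array([354.5, 112.4]), array([339., 111.])]
179 [array([164.7, 111. ]), array([175.5, 110.1]), array([354.6, 111.3]), array([339.1, 110. ])]
t 13.775 pos [0.6332 0.0276 0.1722] F [-0.3  -0.   -0.98] d [-105.     1.2  128.2] turn [-0.08 -0.   -0.04]
```

The camera sits about 8 mm beyond the rim, so the thin dark band is the end face. The score is within about 1 mm of the rim, square to it and flush at the fence. That is inside measurement noise, so I won't touch it again. I'll withdraw the hand and check with the fixed cameras.

>>> drive_tool(
  deltas=[
    [-40,0,-60,0,0,0,1],
    [-100,0,-80,0,0,0,1],
    [-160,-60,-80,0,0,0,1],
    [-200,-120,-80,0,0,0,1],
    [-240,-150,-80,0,0,0,1],
  ],
)

```text
clock: 14.4
ee_pos: [0.5134, -0.2041, 0.2528]
tcp_rot: [-0.0, 0.683, 0.731, -0.0]
wrist_force: [1.2, -1.2, -0.4]
width: 0.0949
```

>>> drive_tool(
  deltas=[
    [0,0,0,0,0,0,1],
    [0,0,0,0,0,0,1],
    [0,0,0,0,0,0,1],
  ],
)

```text
clock: 14.78
ee_pos: [0.5159, -0.2019, 0.2528]
tcp_rot: [-0.0, 0.682, 0.731, 0.0]
wrist_force: [0.7, -0.1, -0.2]
width: 0.0951
```

```bash
python3 -c "
from h import *
p,i=grab('scene','pics/c9.png');crop(i,215,150,130,98,6,'pics/c9c.png')
p,i=grab('side','pics/s9.png');crop(i,160,150,120,98,6,'pics/s9c.png')"
```

```text
(no output)
```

View pics/c9c.png

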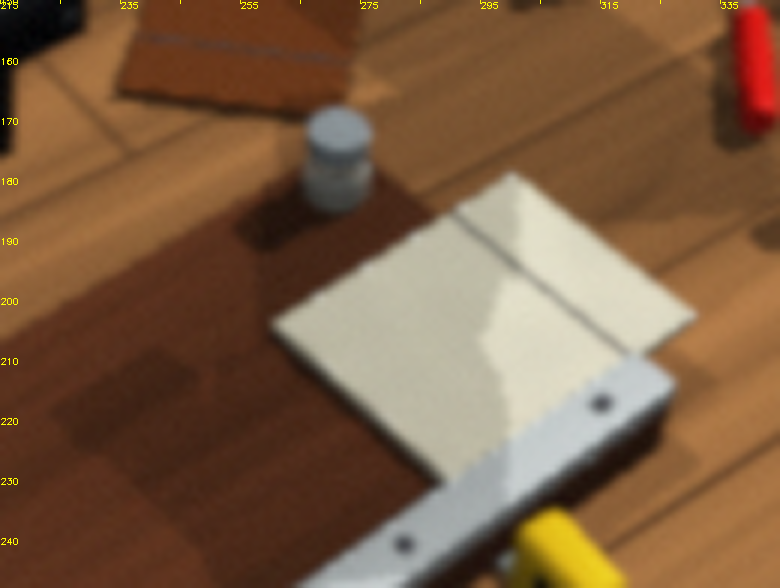

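View pics/s9c.png

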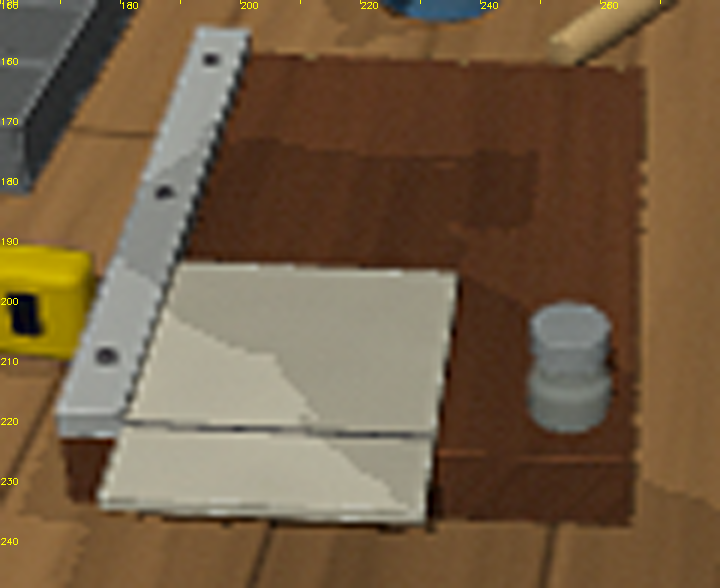

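```bash
python3 - <<'E'
from ev import *
S=ctrl.camera_params('scene');T=ctrl.camera_params('side')
print('side score',bb(T,(232.2,222.5),.048),bb(T,(181,220.5),.048),'rim',bb(T,(233,225.8),.04),bb(T,(265,226.4),.04),'front',bb(T,(230.5,236.5),.048))
print('scene score',bb(S,(290.8,185.3),.048),bb(S,(319.3,208.7),.048),'rim',bb(S,(287.5,185.7),.04),bb(S,(280,179.8),.04),'fence',bb(S,(321.3,208.8),.055),'front',bb(S,(300.3,178.8),.048),bb(S,(331,202.5),.048))
E
```

```text
side score [-41.9 176.7] [ 96.7 177.8] rim [-44.3 180.7] [-130.6  177.3] front [-42.7 233.5]
scene score [-36.8 183.3] [ 96.5 181.3] rim [-47.8 179.1] [-85.1 178.6] fence [104.3 180.8] front [-38.6 230.3] [102.5 230.2]
```

The fixed cameras scatter around zero: score minus edge is −2 mm from the side camera and about +1 to +3 mm from the scene camera. The wrist reading of −0.7 mm lies between them, so I'm handing in.

```bash
python3 -c "
from cell import ctrl
print(ctrl.observe()['clock'],ctrl.job_done())"
```

```text
the job is handed in; nothing more can be done
14.875 None
```

The panel now lies flat against the fence with its short end out over the snap edge and the scored line within about 1 mm of that edge. I handed the job in at 14.9 s. No verdict is reported.

**What I did:** I pushed the panel's near side with both open fingertips until it sat flush on the fence, where the force peaked at about 12 N. Then I pushed its rear end along the fence in three steps, checking in between, and took the hand away.

**Last checks:**
- **Wrist camera, nearly overhead:** the scored line is about 0.7 mm short of the edge and parallel to it within about 0.2 mm across the panel. There is no visible gap at the fence. I trust this view most, because it gave the panel's known sizes to within 0.5 mm.
- **Side and scene cameras:** these disagree by a few mm. On the scored line itself, the side camera reads about 2 mm short and the scene camera about 1–4 mm past the edge. Judged from the panel's front end, the side camera reads about 4 mm past and the scene camera about 1 mm past. I put this down to coarse pixels and calibration, and made no further correction.
- **Other things:** the jar and tape measure look unmoved in the last pictures. I kept clear of the rest but did not measure them again.

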